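Reset the air-door stay on a burn-in cabinet

TASK

The air door of the burn-in cabinet is rattling on the long slot of its stay. Lift the stay off its pin by the knob, draw the door further open with it, and drop the middle one of the three round holes over the pin so that the bar lies right down and holds the door wide. Feel for the pin gently, never force the bar down on it, then let go, and leave everything else on the bench and on the cabinet where it is.

Things in the scene. Friction and masses are not known exactly. Their poses are not given: they have to be found in the camera images.
- cabinet: Fixed grey sheet-steel box, 220 (x) x 300 (y) x 120 mm high (flat roof at z = 120), open at the front (-x side, towards the robot). Origin: centre of its underside; z up. The door on the front swings about a vertical line at cabinet x = -110, y = 100 mm; closed, it runs 153 mm from there along -y; it opens towards -x.
- door (a joint): Opening of the ventilated aluminium door, rad: 0 closed, negative as it opens, to -1.4; about -0.26 at the start. Hinge friction about 0.12 N m keeps it where it is left; about 0.5 kg. With a = -joint the stay's pivot is at cabinet x = -110 - 115 sin a, y = 100 - 115 cos a (mm), z = 127.
- stay: The stay: flat steel bar 232 x 24 x 5 mm, about 160 g, pivoted on top of the door and lying level over the roof, knob end towards cabinet +x. Origin: its pivot, on the centre line of its underside, 12 mm from its door end; x along the bar to the knob, z up. It turns freely, level and upwards (0 to 0.8 rad); its weight brings it down level onto a stop, underside 7 mm above the roof.
- slot (a point): Centre of the stay's long slot (40 mm along the bar, 10 mm wide), 79 mm from the pivot, on the underside. At the start the pin stands somewhere in this slot.
- hole_mid (a point): Centre of the stay's middle round hole, diameter 10 mm, 143 mm from the pivot, on the underside. The other two round holes, alike, are 109 and 177 mm from the pivot.
- knob (a point): Middle of the stay's knob, to hold it by: an upright steel cylinder, diameter 18 mm, standing 32 mm above the bar's upper side, on the centre line 207 mm from the pivot; this point is 21 mm above the bar's underside, 16 mm above its upper side.
- rail: Steel rail on the roof, 60 x 30 x 3 mm, slotted along its x (the cabinet's x); origin: centre of its underside, at cabinet x = -61, y = -11, z = 120 mm. In the slot stands the pin: diameter 8 mm, flat top with a 0.5 mm chamfer, 18 mm above this origin. It was clamped by eye: on the centre line, but up to 13 mm either way of the origin along x, not measured. Over 25 N from the bar is too much.
- tape: Roll of yellow tape, 68 mm across, 24 mm high, lying on the roof at its rear left; origin: centre of its underside. Leave alone.
- screw_tin: Small round tin, 44 mm across, 30 mm high, on the roof at its rear right; origin: centre of its underside. Leave alone.
- board_a: Circuit board, 90 x 110 mm, on the bench in front of the cabinet's right side; origin: centre of its underside. Leave alone.
- board_b: Circuit board, 150 x 120 mm, on the bench to one side; origin: centre of its underside. Leave alone.
- driver: Screwdriver lying on the bench to one side; origin near its middle. Leave alone.
- flask: Closed bottle, 64 mm across, 170 mm high, upright on the bench to one side; origin: centre of its underside. Leave alone.
- mug: White mug, 76 mm across, 90 mm high, upright on the bench to one side; origin: centre of its underside. Leave alone.

How it is judged:
On the way, in this order (a step that is already met when the one before it is completed fails the run):
1. the stay is lifted clear of its pin (z of slot in the frame of cabinet above 0.139 m), for 0.1 s.
2. the middle round hole is down over the pin (x of hole_mid in the frame of cabinet between -0.076 and -0.046 m and y of hole_mid in the frame of cabinet between -0.015 and -0.007 m and z of hole_mid in the frame of cabinet below 0.1295 m), for 0.2 s.
At the end, for the whole second after the job is handed in: The bar lies level (its underside at the middle round hole less than 129.5 mm above the bench, as only a bar with the pin in that hole can) with the middle hole within 15 mm along and 4 mm across the rail of the rail's middle, so that the pin stands in it; the door is at rest (all of step 2 and velocity of joint door between -0.03 and 0.03 rad/s); the robot touches nothing.
It fails at once if the bar is pressed or pulled on the pin with more than 25 N (contact force between stay and rail above 25 N).
It fails at once if a bystander is moved by more than 25 mm (distance of any of tape, screw_tin, board_a, board_b, driver, flask, mug from where it was at the start of the episode above 0.025 m).
It also fails if it takes over 64 s, if anything falls off the work surface, if the arm or the gripper's body presses on something with over 40 N, if the wrist force passes 120 N, or if a joint passes its speed limit or range.

ROBOT

A 6-joint arm with a two-finger parallel gripper is mounted at the origin on the work surface. World frame = base frame: x ahead of the robot, y to its left, z up, the work surface at z = 0. Lengths are in m, angles in rad, forces in N, time in s.
With the tool pointing down it reaches from about 0.35 to 0.85 m from the base axis. Payload 8.1 kg.
Tool frame: the origin (TCP) lies midway between the tips of the shut fingers; the grasp point (between the pads) lies 19 mm behind it; z points along the fingers, y is the direction in which the jaws open and shut (so a half turn about z gives the same grasp; the last joint's range is limited). The gripper opens to 93 mm and grips with 3 to 60 N. Pads are 15 mm wide; open, the fingers measure 128 mm over their backs; the gripper's body (75 mm by 188 mm) begins 65 mm behind the grasp point.
Start: joints at [-1.363, 0.13, 1.488, -0, 1.523, -0.085], TCP at [0.173, -0.574, 0.219] pointing down, gripper open.
Joint ranges: [-2.96, 2.96], [-0.89, 2.26], [0.02, 2.5], [-1.34, 4.48], [0, 2.73], [-2.66, 2.66]. Speed limits (rad/s): [2.39, 2.39, 2.79, 3.14, 3.14, 3.14].

INTERFACE

Orientations are given as a rotation vector (axis times angle).
In Python, from plant import robot gives the robot as it stands. The module is installed in compiled form; this text tells all that it offers.
- The arm moves only by the shell command python3 -m pendant 'ROWS' [FORCE]. ROWS is JSON, a list of rows, each an object with "translation": the shift along the tool's x, y, z in mm, a list of three; "twist": the turn, a rotation vector about the tool's x, y, z in rad, a list of three; "grip": the opening, from -1 (shut) to 1 (fully open). A call has exactly 10 rows; each row shifts and turns the pose as measured when the row begins, along the tool's axes as they then stand; what a row does not reach is not made up. A row lasts 1/10 s, in which the tool goes at most 50 mm and 8.59 degrees, less where a joint would pass 70% of its speed; a pose out of reach is approached as far as the arm can. A call is refused whole if a number of a shift passes 50 or a number of a turn 0.15, either way. A call with a gripper value outside its range is refused whole. The fingers move at their own pace and stop on an object; FORCE is the grip in N (left out, the last holds). Time passes only in rows, so rows that do not move let the fingers close, or fill a call up. It gives the time, the measured TCP pose, the force and the opening at its end, in the units of the state.
- robot.read_state(): the state, without advancing time (a new reading comes with each control period).
- robot.read_camera(name): name is "scene" or "top" or "wrist"; returns (picture, depth): 480x640x3 uint8, red, green, blue; 480x640 float32, m along the optical axis (not along the pixel's ray), 0 where there is no reading.
- robot.camera_info(name): a dict with "vertical_fov" (degrees; the focal length in pixels is half the picture's height over the tangent of half this angle, whatever the lens; pixels are square), "cx", "cy" (the principal point, pixels), "cam_to_world" (4x4, takes a point from camera to world coordinates). Camera axes: x right, y up, looking along -z (the intrinsics and any distortion apply to the point x, -y, -z); pixel columns grow to the right and rows downward; lengths in m; the calibration is good to about 2 mm. A picture is of the moment at which its call begins: read the wrist's pose just before it. camera_info takes no time and is no camera call; for the wrist camera it gives the pose at the moment of the call.
- robot.close_job(): hands the job in, once; it reports no verdict.
The state is a dict: "t": time; "q": joint angles; "dq": joint speeds; "joint_torque": joint torques, N m; "tool_pos": TCP position; "orientation": TCP orientation; "force": force on the tool from outside, world axes, zero at the start; "wrist_torque": the same for the moment, N m; "opening": finger opening in m.
Only numpy, scipy, OpenCV 4.12 (cv2) and the standard library are available. Lean on these libraries where they do the work, as an engineer would, in place of code of your own. Each camera call takes 0.05 s, during which the arm holds its last target. There are 200 camera calls.

## Working session

There is one attempt and no reset: what is moved stays moved. The work goes in short steps, Python scripts to look and compute and a shell command to move; the robot and the scene stay as the last step left them, time stands still between calls to the robot, and variables do not carry over. Pictures are saved under pics/ and viewed, about 8 in all and at most 12, crops included, and the job is handed in when it is done.

```bash
mkdir -p pics
cat > h.py <<'E'
import numpy as np, cv2
from plant import robot
from scipy.spatial.transform import Rotation as R
def snap(n,f):
    ci=robot.camera_info(n); p,d=robot.read_camera(n)
    cv2.imwrite(f'pics/{f}.png',p[:,:,::-1]); np.savez(f'pics/{f}.npz',d=d,T=ci['cam_to_world'],v=ci['vertical_fov'],cx=ci['cx'],cy=ci['cy']); return p,d,ci
def px(f,u,v,z=None):
    a=np.load(f'pics/{f}.npz'); F=240/np.tan(np.radians(a['v'])/2); T=a['T']
    r=np.array([(u-a['cx'])/F,-(v-a['cy'])/F,-1.]); 
    if z is None: s=a['d'][int(v),int(u)]
    else: s=(z-T[2,3])/(T[:3,:3]@r)[2]
    return T[:3,:3]@(r*s)+T[:3,3]
E
python3 - <<'E'
from h import *
for n in ('top','scene'):
    ci=snap(n,n+'0')[2]; print({k:(np.round(v,3).tolist() if not isinstance(v,str) else v) for k,v in ci.items()})
s=robot.read_state(); print(s)
E
```

```text
{'vertical_fov': 56.051, 'cx': 317.535, 'cy': 248.023, 'cam_to_world': [[0.033, 0.977, -0.212, 0.339], [-0.999, 0.033, -0.0, -0.021], [0.007, 0.212, 0.977, 1.057], [0.0, 0.0, 0.0, 1.0]]}
{'vertical_fov': 56.781, 'cx': 320.075, 'cy': 244.13, 'cam_to_world': [[0.363, -0.738, 0.568, 1.217], [0.932, 0.285, -0.224, -0.304], [0.004, 0.611, 0.791, 1.074], [0.0, 0.0, 0.0, 1.0]]}
{'t': 0.1, 'q': array([-1.36341837e+00,  1.31139912e-01,  1.48914900e+00, -2.02997364e-06,
        1.52298923e+00, -8.54287722e-02]), 'dq': array([-0.00047173, -0.00227352, -0.00177503,  0.00099009,  0.00151903,
       -0.0005355 ]), 'joint_torque': array([ 2.27079639e-03, -5.61341071e+01, -4.93095446e+01,  7.71235256e-02,
        2.92009965e-02, -6.45594741e-05]), 'tool_pos': array([ 0.17308396, -0.57396439,  0.21767167]), 'orientation': array([-3.10632013e+00, -4.58053189e-01,  1.64424044e-04]), 'force': array([ 0.55460515, -0.43019542,  0.25940205]), 'wrist_torque': array([ 0.0099235 ,  0.01665729, -0.00253905]), 'opening': 0.09305914410591544}
```

View pics/top0.png

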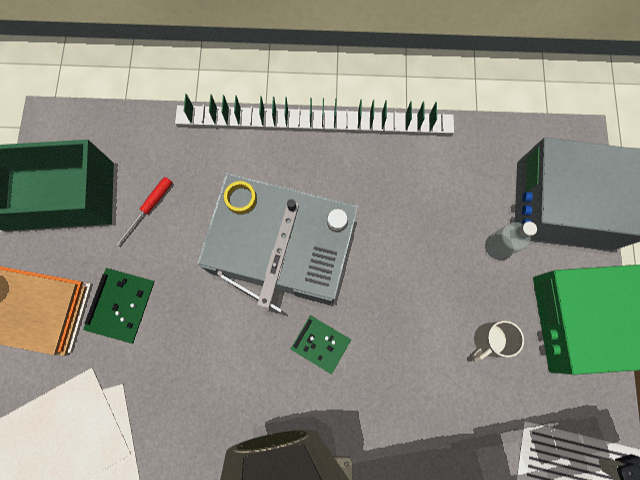

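View pics/scene0.png

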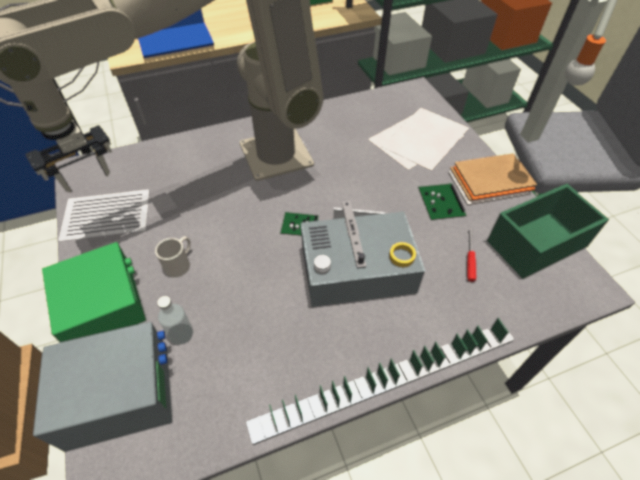

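The top view shows the cabinet turned slightly (roof corners near (227,175), (357,207), (334,301), (198,264)). The knob is at about (291,205) and the stay's door end at about (265,303), with tape at (240,197) and tin at (337,219). The scene view agrees. Next I enlarge the cabinet.

Run:
```python
from h import *
im=cv2.imread('pics/top0.png')[165:325,190:365]
cv2.imwrite('pics/c0.png',cv2.resize(im,None,fx=3.75,fy=3.75,interpolation=cv2.INTER_CUBIC)[:600])
for n,(u,v) in dict(RL=(227,175),RR=(357,207),FR=(334,301),FL=(198,264)).items(): print(n,px('top0',u,v,.12).round(4))
print('knob',px('top0',291,204,.164).round(4),px('top0',291,204).round(4),'piv',px('top0',265,299,.132).round(4))
```

```text
RL [0.7002 0.1841 0.12  ]
RR [ 0.6366 -0.103   0.12  ]
FR [ 0.4314 -0.0582  0.12  ]
FL [0.4996 0.2302 0.12  ]
knob [0.6243 0.0375 0.164 ] [0.626  0.0379 0.159 ] piv [0.4296 0.0836 0.132 ]
```

View pics/c0.png

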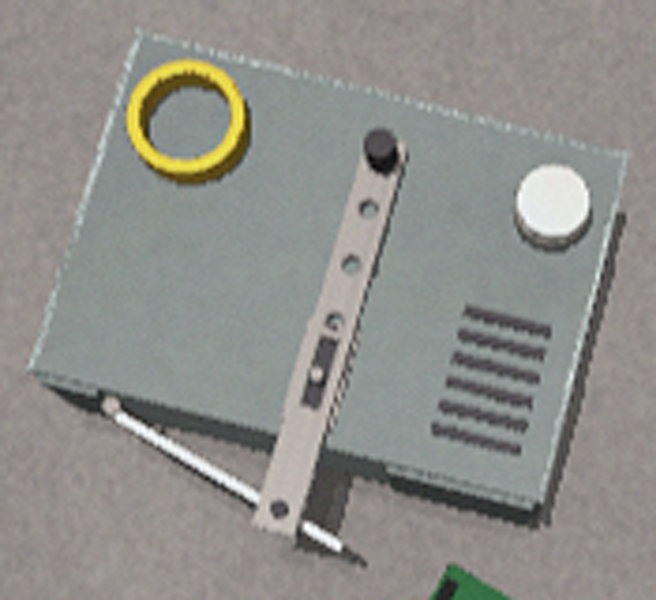

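Run:
```python
from h import *
print(robot.camera_info('top').keys())
a=np.load('pics/top0.npz'); d=a['d']; F=240/np.tan(np.radians(a['v'])/2);T=a['T']
v,u=np.mgrid[:480,:640]; P=np.stack([(u-a['cx'])/F,-(v-a['cy'])/F,-np.ones_like(d)],-1)*d[...,None]
W=P@T[:3,:3].T+T[:3,3]
m=(abs(W[...,2]-.12)<.012)&(u>190)&(u<365)&(v>165)&(v<325)
print('roof z',np.median(W[m][:,2]), 'bench z', W[330:340,200:260,2].mean())
r=cv2.minAreaRect((W[m][:,:2]*1000).astype(np.float32)); print(r); print(cv2.boxPoints(r))
for n,(x,y),z in (('pin',(318,374),.138),('pivot',(279,510),.132),('knob',(382,142),.159),('hmid',(351,265),.132),('h177',(369,209),.132),('h109',(335,322),.132)):
    U,V=190+x/3.75,165+y/3.75; print(n,px('top0',U,V,z).round(4),px('top0',U,V).round(4))
```

```text
dict_keys(['vertical_fov', 'cx', 'cy', 'cam_to_world'])
roof z 0.11834692571862582 bench z 0.005326050504627327
((544.94189453125, 70.60799407958984), (301.5014343261719, 263.6791076660156), 77.16888427734375)
[[ 382.9161    -47.099632]
 [ 640.01086  -105.656975]
 [ 706.96765   188.31561 ]
 [ 449.87292   246.87296 ]]
pin [0.5003 0.0668 0.138 ] [0.5004 0.0668 0.1375]
pivot [0.4255 0.0846 0.132 ] [0.4254 0.0845 0.1329]
knob [0.6285 0.0362 0.159 ] [0.6275 0.036  0.1621]
hmid [0.5642 0.0521 0.132 ] [0.5675 0.0532 0.1184]
h177 [0.5972 0.0435 0.132 ] [0.6    0.0442 0.1219]
h109 [0.5312 0.0594 0.132 ] [0.5338 0.0605 0.1193]
```

```bash
cat >> h.py <<'E'
def delta(p,bx,pitch=0,sgn=1):
    """tool-frame shift (mm) and twist to reach TCP p with bar yaw bx (world), bar pitch up"""
    s=robot.read_state(); Rc=R.from_rotvec(s['orientation'])
    B=R.from_euler('z',bx)*R.from_euler('y',-pitch)   # bar frame
    Rt=B*R.from_matrix(np.array([[sgn,0,0],[0,-sgn,0],[0,0,-1.]]))
    dp=Rc.inv().apply(np.array(p)-s['tool_pos'])*1000; tw=(Rc.inv()*Rt).as_rotvec()
    print('t',round(s['t'],2),'pos',s['tool_pos'].round(4),'F',s['force'].round(1),'open',round(s['opening'],4),'q',s['q'].round(2))
    print('in tool now: shift',dp.round(1),'twist',tw.round(3)); print('after turning: shift',(Rt.inv().apply(np.array(p)-s['tool_pos'])*1000).round(1))
E
python3 - <<'E'
from h import *
print(R.from_rotvec(robot.read_state()['orientation']).as_matrix().round(3))
for g in (1,-1): delta([.60,.043,.28],-.234,0,g)
for n,u,v,z in (('tin',337,217,.15),('tape',240,196,.144),('mug',500,337,.09),('boarda',321,344,0)): print(n,px('top0',u,v,z).round(3))
E
```

```text
[[ 0.957  0.289 -0.   ]
 [ 0.289 -0.957  0.002]
 [ 0.    -0.002 -1.   ]]
t 0.1 pos [ 0.1731 -0.574   0.2177] F [ 0.6 -0.4  0.3] open 0.0931 q [-1.36  0.13  1.49 -0.    1.52 -0.09]
in tool now: shift [ 586.8 -467.6  -61.5] twist [-0.002  0.     0.527]
after turning: shift [ 272.2 -699.1  -62.3]
t 0.1 pos [ 0.1731 -0.574   0.2177] F [ 0.6 -0.4  0.3] open 0.0931 q [-1.36  0.13  1.49 -0.    1.52 -0.09]
in tool now: shift [ 586.8 -467.6  -61.5] twist [-0.000e+00 -2.000e-03 -2.615e+00]
after turning: shift [-272.2  699.1  -62.3]
tin [ 0.604 -0.059  0.15 ]
tape [0.645 0.148 0.144]
mug [ 0.37  -0.411  0.09 ]
boarda [ 0.344 -0.036  0.   ]
```

```bash
python3 -m pendant '[{"translation":[30,-24,-10],"twist":[0,0,0],"grip":1},{"translation":[30,-24,-10],"twist":[0,0,0],"grip":1},{"translation":[30,-24,-10],"twist":[0,0,0],"grip":1},{"translation":[30,-24,-10],"twist":[0,0,0],"grip":1},{"translation":[30,-24,-10],"twist":[0,0,0],"grip":1},{"translation":[30,-24,-10],"twist":[0,0,0],"grip":1},{"translation":[30,-24,0],"twist":[0,0,0],"grip":1},{"translation":[30,-24,0],"twist":[0,0,0],"grip":1},{"translation":[30,-24,0],"twist":[0,0,0],"grip":1},{"translation":[30,-24,0],"twist":[0,0,0],"grip":1}]'
python3 -c "
from h import *
delta([.60,.043,.28],-.234)"
```

```text
t: 1.1
tool_pos: [0.3946, -0.2473, 0.2756]
orientation: [-3.099, -0.443, 0.003]
force: [1.2, 0.2, -0.9]
opening: 0.0932
t 1.1 pos [ 0.3946 -0.2473  0.2756] F [ 1.2  0.2 -0.9] open 0.0932 q [-0.67 -0.25  1.75  0.01  1.65  0.61]
in tool now: shift [ 278.5 -221.1   -2.2] twist [-0.01   0.003  0.518]
after turning: shift [ 132.5 -330.    -4.4]
```

```bash
python3 -m pendant '[{"translation":[35,-28,0],"twist":[0,0,0],"grip":1},{"translation":[35,-28,0],"twist":[0,0,0],"grip":1},{"translation":[35,-28,0],"twist":[0,0,0],"grip":1},{"translation":[35,-28,0],"twist":[0,0,0],"grip":1},{"translation":[35,-28,0],"twist":[0,0,0],"grip":1},{"translation":[35,-28,0],"twist":[0,0,0],"grip":1},{"translation":[35,-28,0],"twist":[0,0,0.12],"grip":1},{"translation":[20,-20,0],"twist":[0,0,0.13],"grip":1},{"translation":[0,0,0],"twist":[0,0,0.13],"grip":1},{"translation":[0,0,0],"twist":[0,0,0.13],"grip":1}]'
python3 -c "
from h import *
snap('wrist','w1')
delta([.60,.043,.28],-.234)"
```

```text
t: 2.1
tool_pos: [0.5971, 0.0522, 0.2721]
orientation: [-3.11, 0.369, 0.018]
force: [-0.3, -0.3, 1.5]
opening: 0.093
t 2.15 pos [0.5969 0.0522 0.2719] F [0.2 0.  0.4] open 0.0931 q [-0.01  0.12  1.4   0.01  1.63  1.81]
in tool now: shift [ 5.1  8.1 -8.2] twist [-0.009  0.013 -0.011]
after turning: shift [ 5.1  8.2 -8.1]
```

View pics/w1.png

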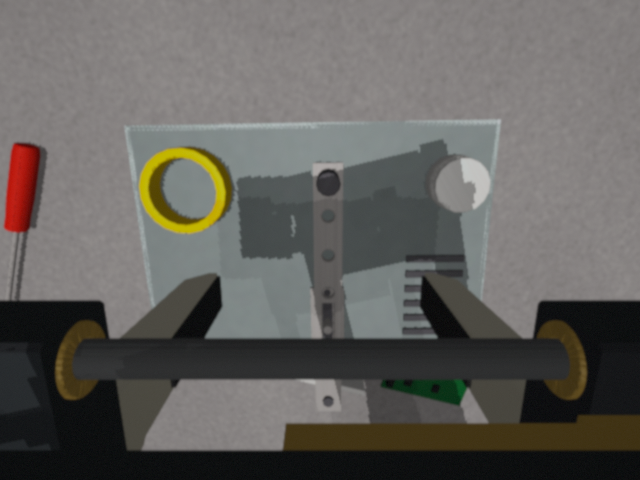

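The wrist view shows the knob top at (329,181), the pin in the slot at (328,329), the pivot at (328,401), and the roof's rear corners at (127,128) and (499,121).

Run:
```python
from h import *
for n,u,v,z in (('knobtop',329,178,.164),('knobtop',329,181,.164),('pin',328,329,.138),('pivot',328,401,.132),('h109',328,293,.132),('hmid',328,255,.132),('h177',328,216,.132),('RL',127,128,.12),('RR',499,121,.12)):
    print(n,px('w1',u,v,z).round(4),px('w1',u,v).round(4))
delta([.6275,.037,.200],-.236)
```

```text
knobtop [0.6344 0.0388 0.164 ] [0.6343 0.0389 0.1628]
knobtop [0.6323 0.0393 0.164 ] [0.6323 0.0393 0.1639]
pin [0.5039 0.07   0.138 ] [0.5034 0.0701 0.1371]
pivot [0.4271 0.0879 0.132 ] [0.4298 0.0873 0.1354]
h109 [0.5343 0.0628 0.132 ] [0.5302 0.0636 0.1224]
hmid [0.568  0.0548 0.132 ] [0.5642 0.0556 0.1204]
h177 [0.6006 0.0472 0.132 ] [0.5978 0.0477 0.119 ]
RL [0.7058 0.1881 0.12  ] [0.7057 0.1879 0.1204]
RR [ 0.6416 -0.1017  0.12  ] [ 0.6416 -0.1016  0.1203]
t 2.15 pos [0.5969 0.0522 0.2719] F [0.2 0.  0.4] open 0.0931 q [-0.01  0.12  1.4   0.01  1.63  1.81]
in tool now: shift [34.3  8.  71.4] twist [-0.009  0.013 -0.009]
after turning: shift [33.3  7.6 71.9]
```

```bash
python3 -m pendant '[{"translation":[9,2,18],"twist":[0,0.013,-0.01],"grip":0.2},{"translation":[9,2,18],"twist":[-0.009,0,0],"grip":0.2},{"translation":[9,2,18],"twist":[0,0,0],"grip":0.2},{"translation":[9,2,18],"twist":[0,0,0],"grip":0.2},{"translation":[0,0,0],"twist":[0,0,0],"grip":0.2},{"translation":[0,0,0],"twist":[0,0,0],"grip":0.2},{"translation":[0,0,0],"twist":[0,0,0],"grip":0.2},{"translation":[0,0,0],"twist":[0,0,0],"grip":0.2},{"translation":[0,0,0],"twist":[0,0,0],"grip":0.2},{"translation":[0,0,0],"twist":[0,0,0],"grip":0.2}]'
python3 -c "
from h import *
delta([.630,.038,.139],-.234)"
```

```text
t: 3.15
tool_pos: [0.6305, 0.0351, 0.1971]
orientation: [3.12, -0.348, -0.002]
force: [-0.2, -0.8, 0.4]
opening: 0.0559
t 3.15 pos [0.6305 0.0351 0.1971] F [-0.2 -0.8  0.4] open 0.0559 q [-0.02  0.23  1.42 -0.    1.5   1.77]
in tool now: shift [-1.1 -2.8 58.1] twist [0.002 0.001 0.012]
after turning: shift [-1.2 -2.7 58.1]
```

```bash
python3 -m pendant '[{"translation":[0,-1,12],"twist":[0,0,0.01],"grip":0.2},{"translation":[0,-1,12],"twist":[0,0,0],"grip":0.2},{"translation":[0,-1,12],"twist":[0,0,0],"grip":0.2},{"translation":[0,0,12],"twist":[0,0,0],"grip":0.2},{"translation":[0,0,8],"twist":[0,0,0],"grip":0.2},{"translation":[0,0,2],"twist":[0,0,0],"grip":0.2},{"translation":[0,0,0],"twist":[0,0,0],"grip":0.2},{"translation":[0,0,0],"twist":[0,0,0],"grip":0.2},{"translation":[0,0,0],"twist":[0,0,0],"grip":0.2},{"translation":[0,0,0],"twist":[0,0,0],"grip":0.2}]' 4
python3 -c "
from h import *
snap('wrist','w2')
delta([.630,.038,.138],-.234)"
```

```text
t: 4.15
tool_pos: [0.6307, 0.0384, 0.1336]
orientation: [3.118, -0.364, -0.003]
force: [-0.3, -0.2, -0.5]
opening: 0.0558
t 4.2 pos [0.6308 0.0384 0.1337] F [ 0.3  0.9 -0.1] open 0.0557 q [-0.02  0.27  1.49 -0.    1.39  1.78]
in tool now: shift [-0.7  0.6 -4.3] twist [0.002 0.002 0.001]
after turning: shift [-0.7  0.6 -4.3]
```

View pics/w2.png

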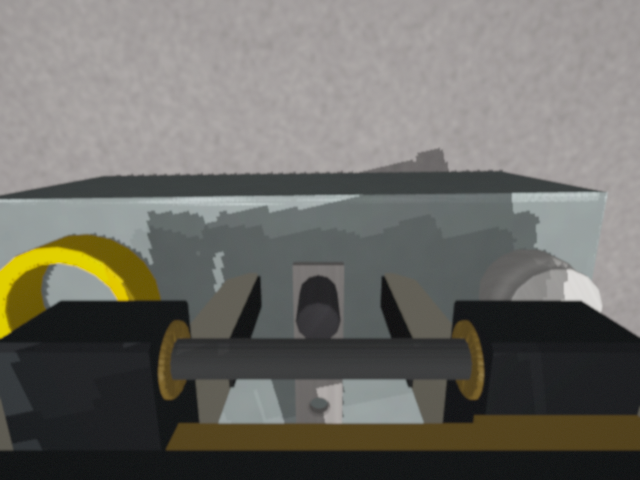

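The knob stands centred between the open jaws: knob x≈319, jaws 260 to 381, so it is within about 1 mm. I raise slightly and close lightly.

```bash
python3 -m pendant '[{"translation":[0,0,-4],"twist":[0,0,0],"grip":0.2},{"translation":[0,0,0],"twist":[0,0,0],"grip":-1},{"translation":[0,0,0],"twist":[0,0,0],"grip":-1},{"translation":[0,0,0],"twist":[0,0,0],"grip":-1},{"translation":[0,0,0],"twist":[0,0,0],"grip":-1},{"translation":[0,0,0],"twist":[0,0,0],"grip":-1},{"translation":[0,0,0],"twist":[0,0,0],"grip":-1},{"translation":[0,0,0],"twist":[0,0,0],"grip":-1},{"translation":[0,0,0],"twist":[0,0,0],"grip":-1},{"translation":[0,0,0],"twist":[0,0,0],"grip":-1}]' 4
python3 - <<'E'
from h import *
# bar geometry: pivot world estimate
c,s=np.cos(-.234),np.sin(-.234)
def tcp(piv,yaw,pitch,rx=207,rz=None,off=0):pass
delta([.630,.038,.138],-.234)
E
```

```text
t: 5.2
tool_pos: [0.6317, 0.0384, 0.1394]
orientation: [3.118, -0.365, 0.001]
force: [-0.0, 0.8, -0.4]
opening: 0.0178
t 5.2 pos [0.6317 0.0384 0.1394] F [-0.   0.8 -0.4] open 0.0178 q [-0.02  0.26  1.48 -0.    1.39  1.78]
in tool now: shift [-1.5  0.7  1.4] twist [ 0.002 -0.001  0.001]
after turning: shift [-1.5  0.8  1.4]
```

```bash
python3 -m pendant '[{"translation":[0,0,0],"twist":[0,0,0],"grip":-1},{"translation":[0,0,-2],"twist":[0,0.01,0],"grip":-1},{"translation":[-0.3,0,-4],"twist":[0,0.02,0],"grip":-1},{"translation":[-0.3,0,-4],"twist":[0,0.02,0],"grip":-1},{"translation":[-0.3,0,-4],"twist":[0,0.02,0],"grip":-1},{"translation":[-0.3,0,-4],"twist":[0,0.02,0],"grip":-1},{"translation":[-0.3,0,-4],"twist":[0,0.02,0],"grip":-1},{"translation":[-0.3,0,-4],"twist":[0,0.02,0],"grip":-1},{"translation":[-0.3,0,-4],"twist":[0,0.02,0],"grip":-1},{"translation":[0,0,0],"twist":[0,0,0],"grip":-1}]' 10
python3 - <<'E'
from h import *
s=robot.read_state(); print(s['wrist_torque'])
delta([.627,.039,.1784],-.234,.2)
E
```

```text
t: 6.2
tool_pos: [0.6271, 0.0397, 0.1726]
orientation: [3.089, -0.36, 0.256]
force: [1.0, -0.8, -0.0]
opening: 0.0178
[ 0.06087703 -0.15073748  0.01121635]
t 6.2 pos [0.6271 0.0397 0.1726] F [ 1.  -0.8 -0. ] open 0.0178 q [ 0.01  0.08  1.64 -0.04  1.26  1.82]
in tool now: shift [ 1.1  0.7 -5.7] twist [0.001 0.034 0.002]
after turning: shift [ 1.3  0.7 -5.7]
```

```bash
python3 -m pendant '[{"translation":[-0.3,0,-4.5],"twist":[0,0.02,0],"grip":-1},{"translation":[-0.3,0,-4.5],"twist":[0,0.02,0],"grip":-1},{"translation":[-0.3,0,-4.5],"twist":[0,0.02,0],"grip":-1},{"translation":[0,0,0],"twist":[0,0,0],"grip":-1},{"translation":[0,0,0],"twist":[0,0,0],"grip":-1},{"translation":[0,0,0],"twist":[0,0,0],"grip":-1},{"translation":[0,0,0],"twist":[0,0,0],"grip":-1},{"translation":[0,0,0],"twist":[0,0,0],"grip":-1},{"translation":[0,0,0],"twist":[0,0,0],"grip":-1},{"translation":[0,0,0],"twist":[0,0,0],"grip":-1}]' 15
python3 - <<'E'
from h import *
snap('wrist','w3')
C=np.array([565.7,63.5]); e=-12.83*np.pi/180; X=np.array([np.cos(e),np.sin(e)]); Y=np.array([-X[1],X[0]])
s=robot.read_state(); d=s['tool_pos'][:2]*1000-C; print('cab',d@X,d@Y)
delta([.627,.039,.1784],-.234,.22)
for n,(x,y) in dict(pin_top=(500.3,66.8),pin_w=(503.9,70),piv_t=(425.5,84.6),piv_w=(427.1,87.9)).items():
    d=np.array([x,y])-C; print(n,d@X,d@Y)
E
```

```text
t: 7.2
tool_pos: [0.6234, 0.0404, 0.186]
orientation: [3.072, -0.359, 0.354]
force: [-0.0, -1.0, -0.9]
opening: 0.0174
cab 61.36913558025971 -9.708803375761596
t 7.25 pos [0.6234 0.0404 0.186 ] F [ 0.8 -0.1 -0.2] open 0.0177 q [ 0.02  0.    1.7  -0.06  1.22  1.84]
in tool now: shift [2.  0.5 8.3] twist [ 0.001 -0.01   0.002]
after turning: shift [2.1 0.5 8.3]
pin_top -64.49996734385321 -11.30505252716118
pin_w -61.70043673218158 -7.3855336339405895
piv_t -141.38510322441306 -10.55947850142596
piv_w -140.55784495439966 -6.986574394862984
```

View pics/w3.png

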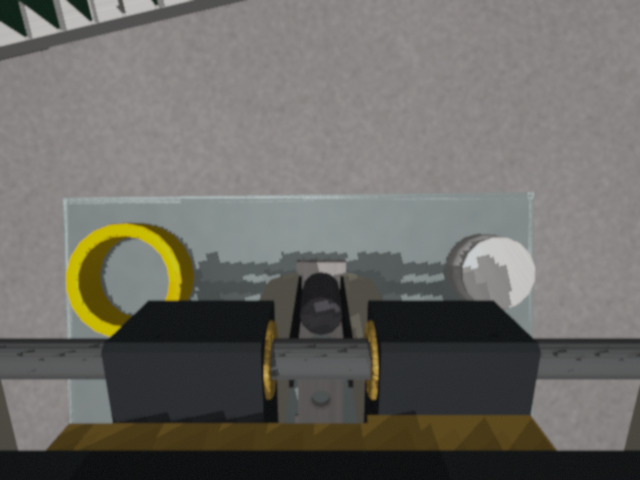

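```bash
cat >> h.py <<'E'
C=np.array([566.3,67.0]); e=-.218; XY=np.array([[np.cos(e),np.sin(e)],[-np.sin(e),np.cos(e)]])
RAD=209.; HZ=12.4
from scipy.optimize import brentq
def door_for(hd,pin):  # door opening with hole hd over pin
    f=lambda a: np.hypot(-110-115*np.sin(a)-pin[0],100-115*np.cos(a)-pin[1])-hd
    return brentq(f,.2,1.35)
def pose(hd,pin,p):
    a=door_for(hd,pin); pv=np.array([-110-115*np.sin(a),100-115*np.cos(a)])
    yaw=np.arctan2(pin[1]-pv[1],pin[0]-pv[0])
    r=RAD*np.cos(p)-HZ*np.sin(p); t=pv+r*np.array([np.cos(yaw),np.sin(yaw)])
    w=C+t@XY
    return np.array([*w/1000,.127+(RAD*np.sin(p)+HZ*np.cos(p))/1000]),yaw+e,a
E
python3 - <<'E'
from h import *
for hd in (78,100,120,143):
    P,y,a=pose(hd,(-62,-11),.22); print(hd,P.round(4),round(y,3),round(a,3)); 
P,y,a=pose(143,(-62,-11),.22); delta(P,y,.22)
E
```

```text
78 [0.6237 0.043  0.1847] -0.218 0.264
100 [0.6001 0.0397 0.1847] -0.301 0.466
120 [0.5787 0.0391 0.1847] -0.385 0.658
143 [0.5547 0.0421 0.1847] -0.494 0.893
t 7.25 pos [0.6234 0.0404 0.186 ] F [ 0.8 -0.1 -0.2] open 0.0177 q [ 0.02  0.    1.7  -0.06  1.22  1.84]
in tool now: shift [-65.8  14.2 -14. ] twist [-0.057 -0.01   0.255]
after turning: shift [-60.1  31.1 -12.1]
```

```bash
python3 -m pendant '[{"translation":[-1.5,0.3,-0.3],"twist":[0,0,0.005],"grip":-1},{"translation":[-3.3,0.8,-0.7],"twist":[-0.003,0,0.013],"grip":-1},{"translation":[-3.3,0.9,-0.7],"twist":[-0.003,0,0.013],"grip":-1},{"translation":[-3.3,0.9,-0.7],"twist":[-0.003,0,0.013],"grip":-1},{"translation":[-3.3,1,-0.7],"twist":[-0.003,0,0.013],"grip":-1},{"translation":[-3.3,1,-0.7],"twist":[-0.003,0,0.013],"grip":-1},{"translation":[-3.3,1.1,-0.7],"twist":[-0.003,0,0.013],"grip":-1},{"translation":[-3.3,1.2,-0.7],"twist":[-0.003,0,0.013],"grip":-1},{"translation":[-3.3,1.3,-0.7],"twist":[-0.003,0,0.013],"grip":-1},{"translation":[-1.5,0.5,-0.3],"twist":[0,0,0.005],"grip":-1}]' 15
python3 - <<'E'
from h import *
print(robot.read_state()['wrist_torque'])
P,y,a=pose(110,(-62,-11),.22); print(P); delta(P,y,.22)
P,y,a=pose(143,(-62,-11),.22); delta(P,y,.22)
E
```

```text
t: 8.25
tool_pos: [0.5892, 0.0398, 0.1856]
orientation: [3.031, -0.551, 0.351]
force: [-0.0, -1.0, 0.1]
opening: 0.0176
[-0.02352994  0.01738281  0.1166237 ]
[0.58935883 0.03906184 0.18471112]
t 8.25 pos [0.5892 0.0398 0.1856] F [-0.  -1.   0.1] open 0.0176 q [ 0.04 -0.08  1.78 -0.09  1.23  1.99]
in tool now: shift [0.2 0.7 0.9] twist [ 0.004 -0.01  -0.017]
after turning: shift [0.2 0.7 0.9]
t 8.25 pos [0.5892 0.0398 0.1856] F [-0.  -1.   0.1] open 0.0176 q [ 0.04 -0.08  1.78 -0.09  1.23  1.99]
in tool now: shift [-32.4  10.1  -6.7] twist [-0.03  -0.01   0.131]
after turning: shift [-30.9  14.4  -6. ]
```

```bash
python3 -m pendant '[{"translation":[-1.5,0.5,-0.3],"twist":[0,0,0.005],"grip":-1},{"translation":[-3.3,1.1,-0.7],"twist":[-0.003,0,0.014],"grip":-1},{"translation":[-3.3,1.2,-0.7],"twist":[-0.003,0,0.014],"grip":-1},{"translation":[-3.3,1.2,-0.7],"twist":[-0.003,0,0.014],"grip":-1},{"translation":[-3.3,1.3,-0.6],"twist":[-0.003,0,0.014],"grip":-1},{"translation":[-3.3,1.4,-0.6],"twist":[-0.003,0,0.014],"grip":-1},{"translation":[-3.3,1.4,-0.6],"twist":[-0.003,0,0.014],"grip":-1},{"translation":[-3.3,1.5,-0.6],"twist":[-0.003,0,0.014],"grip":-1},{"translation":[-3.3,1.5,-0.6],"twist":[-0.003,0,0.014],"grip":-1},{"translation":[-1.5,0.5,-0.3],"twist":[0,0,0.005],"grip":-1}]' 15
python3 - <<'E'
from h import *
print(robot.read_state()['wrist_torque'])
P,y,a=pose(143,(-62,-11),.11); print(P); delta(P,y,.11)
P,y,a=pose(143,(-62,-11),.22); delta(P,y,.22)
E
```

```text
t: 9.25
tool_pos: [0.5548, 0.0417, 0.1848]
orientation: [2.977, -0.754, 0.348]
force: [2.1, -1.1, 0.2]
opening: 0.0178
[-0.04007321 -0.05429941 -0.01630616]
[0.55919875 0.03964182 0.16226872]
t 9.25 pos [0.5548 0.0417 0.1848] F [ 2.1 -1.1  0.2] open 0.0178 q [ 0.06 -0.16  1.86 -0.12  1.25  2.16]
in tool now: shift [-0.4 -0.1 23.1] twist [-0.006 -0.121 -0.003]
after turning: shift [ 2.4 -0.2 23. ]
t 9.25 pos [0.5548 0.0417 0.1848] F [ 2.1 -1.1  0.2] open 0.0178 q [ 0.06 -0.16  1.86 -0.12  1.25  2.16]
in tool now: shift [-0.3 -0.2  0.1] twist [-0.006 -0.011 -0.003]
after turning: shift [-0.3 -0.2  0.1]
```

```bash
python3 -m pendant '[{"translation":[0,0,2.5],"twist":[0,-0.013,0],"grip":-1},{"translation":[0,0,2.9],"twist":[0,-0.015,0],"grip":-1},{"translation":[0,0,2.9],"twist":[0,-0.015,0],"grip":-1},{"translation":[0,0,2.9],"twist":[0,-0.015,0],"grip":-1},{"translation":[0,0,2.9],"twist":[0,-0.015,0],"grip":-1},{"translation":[0,0,2.9],"twist":[0,-0.015,0],"grip":-1},{"translation":[0,0,2.9],"twist":[0,-0.015,0],"grip":-1},{"translation":[0,0,2.5],"twist":[0,-0.015,0],"grip":-1},{"translation":[0,0,0],"twist":[0,0,0],"grip":-1},{"translation":[0,0,0],"twist":[0,0,0],"grip":-1}]' 15
python3 - <<'E'
from h import *
P,y,a=pose(143,(-62,-11),.11); print(P); delta(P,y,.11)
snap('top','t2'); snap('scene','s2'); snap('wrist','w4')
t=cv2.imread('pics/t2.png')[180:330,190:350]; s=cv2.imread('pics/s2.png')[180:300,290:430]
t=cv2.resize(t,(640,600),interpolation=cv2.INTER_CUBIC); cv2.imwrite('pics/t2c.png',t)
cv2.imwrite('pics/s2c.png',cv2.resize(s,None,fx=5,fy=5,interpolation=cv2.INTER_CUBIC))
E
```

```text
t: 10.25
tool_pos: [0.5588, 0.0395, 0.1598]
orientation: [3.023, -0.766, 0.155]
force: [1.5, -0.6, -0.5]
opening: 0.0173
[0.55919875 0.03964182 0.16226872]
t 10.25 pos [0.5588 0.0395 0.1598] F [ 1.5 -0.6 -0.5] open 0.0173 q [ 0.01 -0.03  1.77 -0.04  1.31  2.09]
in tool now: shift [ 0.5 -0.3 -2.4] twist [-0.006  0.009 -0.003]
after turning: shift [ 0.5 -0.3 -2.4]
```

View pics/t2c.png

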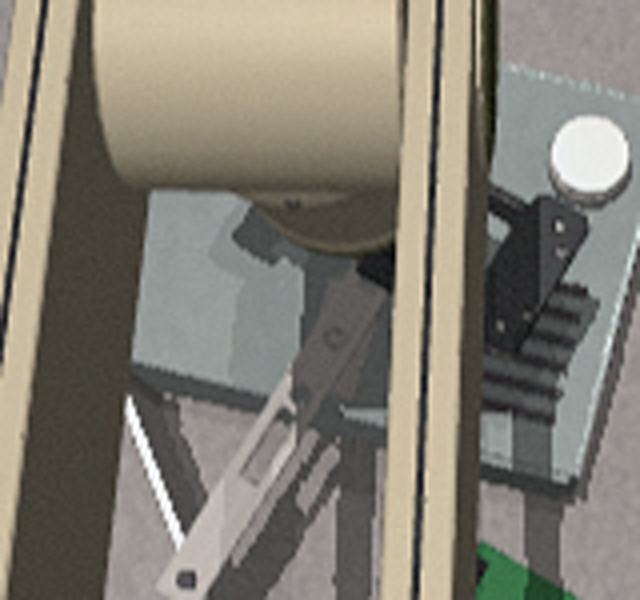

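View pics/s2c.png

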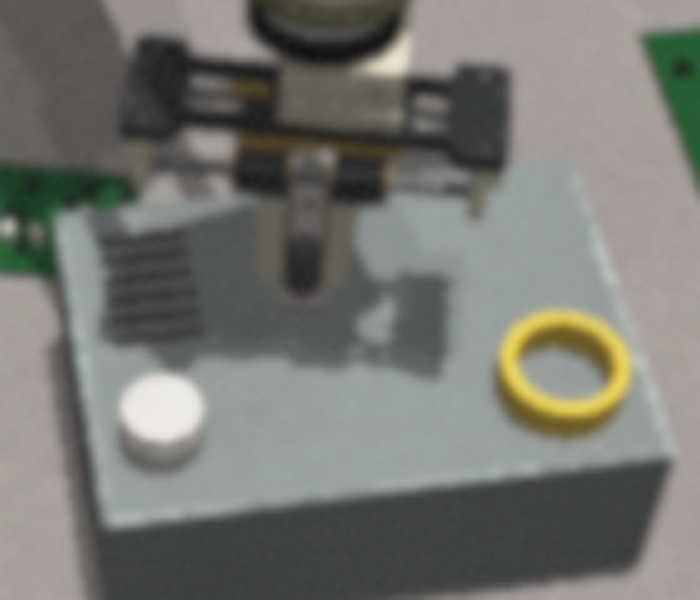

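The top crop (scale 4) shows the middle hole at about (334,336), full-frame (273.5,264), roughly above where the pin was seen at (274.8,264.7). The scene crop shows the knob still held. I measure the hole against the pin in the same camera, with enlarged pixels.

Run:
```python
from h import *
h=px('t2',273.5,264,.1465); k=px('t2',190+186/4,180+579/4,.132); p=px('top0',274.8,264.7,.138)
print(h,k,p,'piv-hole',np.linalg.norm((h-k)[:2]),'piv-pin',np.linalg.norm((p-k)[:2]))
print('diff cab',(p-h)[:2]@XY.T*1000)
A=cv2.imread('pics/t2.png')[252:278,258:290]; B=cv2.imread('pics/top0.png')[252:278,258:290]
cv2.imwrite('pics/z.png',cv2.resize(np.hstack([A,B]),None,fx=12,fy=12,interpolation=cv2.INTER_NEAREST))
```

```text
[0.50026988 0.06872166 0.1465    ] [0.37572308 0.13822403 0.132     ] [0.50039746 0.06679256 0.138     ] piv-hole 0.14262707671657962 piv-pin 0.14368770068012304
diff cab [ 0.54178443 -1.85585306]
```

View pics/z.png

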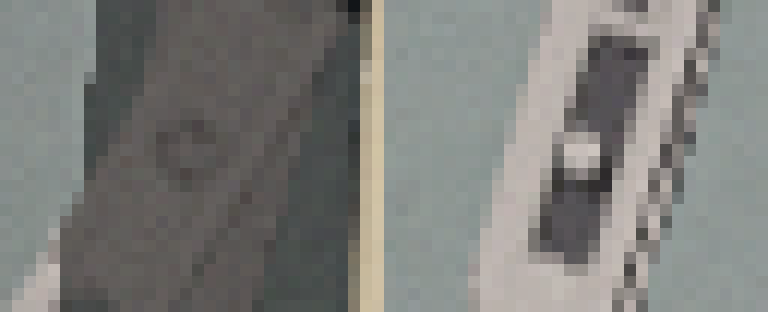

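Hole and pin agree to about 0.5–1 mm once parallax and tilt are allowed for. I feel downward with a weak grip, so that the knob slips before the bar can be forced.

```bash
python3 -m pendant '[{"translation":[0,0,0],"twist":[0,0,0],"grip":-1},{"translation":[0,0,0.9],"twist":[0,-0.004,0],"grip":-1},{"translation":[0,0,0.9],"twist":[0,-0.005,0],"grip":-1},{"translation":[0,0,0.9],"twist":[0,-0.005,0],"grip":-1},{"translation":[0,0,0.9],"twist":[0,-0.005,0],"grip":-1},{"translation":[0,0,0.9],"twist":[0,-0.005,0],"grip":-1},{"translation":[0,0,0.9],"twist":[0,-0.005,0],"grip":-1},{"translation":[0,0,0.9],"twist":[0,-0.005,0],"grip":-1},{"translation":[0,0,0],"twist":[0,0,0],"grip":-1},{"translation":[0,0,0],"twist":[0,0,0],"grip":-1}]' 4
python3 - <<'E'
from h import *
print(robot.read_state()['wrist_torque'])
P,y,a=pose(143,(-62,-11),.06); print(P); delta(P,y,.06)
E
```

```text
t: 11.4
tool_pos: [0.5591, 0.0395, 0.1534]
orientation: [3.035, -0.767, 0.101]
force: [0.1, -0.0, -1.4]
opening: 0.0176
[-0.02508213 -0.10826112  0.02990327]
[0.56052391 0.03892884 0.15191016]
t 11.4 pos [0.5591 0.0395 0.1534] F [ 0.1 -0.  -1.4] open 0.0176 q [-0.    0.01  1.74 -0.03  1.34  2.07]
in tool now: shift [ 1.4 -0.2  1.6] twist [-0.006 -0.005 -0.002]
after turning: shift [ 1.4 -0.2  1.6]
```

```bash
python3 -m pendant '[{"translation":[0.4,0,0.4],"twist":[0,-0.003,0],"grip":-1},{"translation":[0.3,0,0.9],"twist":[0,-0.005,0],"grip":-1},{"translation":[0.2,0,0.9],"twist":[0,-0.005,0],"grip":-1},{"translation":[0.2,0,0.9],"twist":[0,-0.005,0],"grip":-1},{"translation":[0.1,0,0.9],"twist":[0,-0.005,0],"grip":-1},{"translation":[0.1,0,0.9],"twist":[0,-0.005,0],"grip":-1},{"translation":[0,0,0.9],"twist":[0,-0.005,0],"grip":-1},{"translation":[0,0,0.9],"twist":[0,-0.005,0],"grip":-1},{"translation":[0,0,0],"twist":[0,0,0],"grip":-1},{"translation":[0,0,0],"twist":[0,0,0],"grip":-1}]' 4
python3 - <<'E'
from h import *
print(robot.read_state()['wrist_torque'])
P,y,a=pose(143,(-62,-11),.02); print(P); delta(P,y,.02)
snap('scene','s3');snap('top','t3')
A=cv2.imread('pics/t3.png')[252:278,258:290]; cv2.imwrite('pics/z3.png',cv2.resize(A,None,fx=12,fy=12,interpolation=cv2.INTER_NEAREST))
E
```

```text
t: 12.4
tool_pos: [0.5598, 0.0391, 0.1456]
orientation: [-3.045, 0.77, -0.035]
force: [-0.6, -0.0, 0.5]
opening: 0.0178
[ 0.01284153 -0.02847023 -0.03811835]
[0.56125471 0.03853565 0.14357724]
t 12.4 pos [0.5598 0.0391 0.1456] F [-0.6 -0.   0.5] open 0.0178 q [-0.02  0.05  1.71 -0.    1.36  2.05]
in tool now: shift [ 1.5 -0.2  2. ] twist [-0.006 -0.002 -0.001]
after turning: shift [ 1.5 -0.2  2. ]
```

```bash
python3 -m pendant '[{"translation":[0.1,0,0.9],"twist":[0,-0.005,0],"grip":-1},{"translation":[0,0,0.9],"twist":[0,-0.005,0],"grip":-1},{"translation":[0,0,0.9],"twist":[0,-0.005,0],"grip":-1},{"translation":[0,0,0.9],"twist":[0,-0.005,0],"grip":-1},{"translation":[0,0,0.9],"twist":[0,-0.005,0],"grip":-1},{"translation":[0,0,0.8],"twist":[0,-0.003,0],"grip":-1},{"translation":[0,0,0],"twist":[0,0,0],"grip":-1},{"translation":[0,0,0],"twist":[0,0,0],"grip":-1},{"translation":[0,0,0],"twist":[0,0,0],"grip":-1},{"translation":[0,0,0],"twist":[0,0,0],"grip":-1}]' 3
python3 - <<'E'
from h import *
print(robot.read_state()['wrist_torque'])
P,y,a=pose(143,(-62,-11),.0); print(P); delta(P,y,.0)
snap('wrist','w5');snap('top','t3')
A=cv2.imread('pics/t3.png')[252:278,258:290]; A=cv2.resize(A,None,fx=12,fy=12,interpolation=cv2.INTER_NEAREST)
B=cv2.imread('pics/w5.png')[230:480,120:520]
cv2.imwrite('pics/z3.png',np.hstack([A[:250],B]))
for x,y,d in((274,265,0),): 
  for yy in range(262,268): print([round(px('t3',xx,yy)[2],4) for xx in range(270,278)])
E
```

```text
t: 13.5
tool_pos: [0.5602, 0.0391, 0.1402]
orientation: [-3.038, 0.767, 0.01]
force: [0.2, -0.3, -0.5]
opening: 0.0178
[ 0.0440646  -0.02105905  0.06949839]
[0.5615099  0.03839835 0.1394    ]
t 13.5 pos [0.5602 0.0391 0.1402] F [ 0.2 -0.3 -0.5] open 0.0178 q [-0.03  0.08  1.69  0.01  1.38  2.04]
in tool now: shift [ 1.5 -0.   0.8] twist [-0.006  0.008 -0.001]
after turning: shift [ 1.5 -0.   0.8]
[np.float64(0.1295), np.float64(0.1279), np.float64(0.1313), np.float64(0.1281), np.float64(0.1284), np.float64(0.1301), np.float64(0.1315), np.float64(0.1312)]
[np.float64(0.1306), np.float64(0.1299), np.float64(0.1311), np.float64(0.1316), np.float64(0.1386), np.float64(0.1278), np.float64(0.1271), np.float64(0.1306)]
[np.float64(0.1299), np.float64(0.1293), np.float64(0.131), np.float64(0.1359), np.float64(0.1363), np.float64(0.1359), np.float64(0.1281), np.float64(0.1313)]
[np.float64(0.1322), np.float64(0.128), np.float64(0.1223), np.float64(0.1363), np.float64(0.1366), np.float64(0.1352), np.float64(0.1334), np.float64(0.13)]
[np.float64(0.1297), np.float64(0.1307), np.float64(0.1202), np.float64(0.1374), np.float64(0.135), np.float64(0.1357), np.float64(0.1275), np.float64(0.1303)]
[np.float64(0.1261), np.float64(0.1293), np.float64(0.1212), np.float64(0.1235), np.float64(0.1307), np.float64(0.1287), np.float64(0.1306), np.float64(0.1308)]
```

View pics/z3.png

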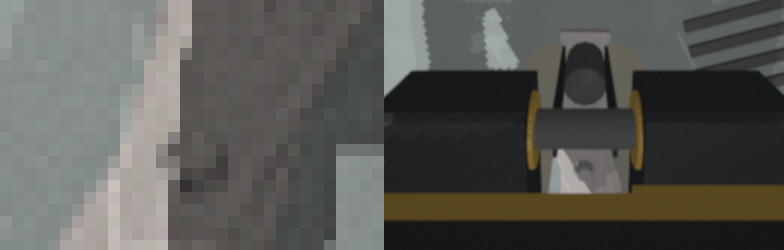

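The depth map shows the pin top about 6 mm above the bar's surface inside the middle hole, and the bar is down. I release and rise.

```bash
python3 -m pendant '[{"translation":[0,0,0],"twist":[0,0,0],"grip":-0.3},{"translation":[0,0,0],"twist":[0,0,0],"grip":0},{"translation":[0,0,0],"twist":[0,0,0],"grip":0},{"translation":[0,0,0],"twist":[0,0,0],"grip":0},{"translation":[0,0,0],"twist":[0,0,0],"grip":0},{"translation":[0,0,-3],"twist":[0,0,0],"grip":0},{"translation":[0,0,-8],"twist":[0,0,0],"grip":0},{"translation":[0,0,-15],"twist":[0,0,0],"grip":0},{"translation":[0,0,-20],"twist":[0,0,0],"grip":0},{"translation":[0,0,-20],"twist":[0,0,0],"grip":0}]' && python3 -m pendant '[{"translation":[0,0,-20],"twist":[0,0,0],"grip":0},{"translation":[0,0,-20],"twist":[0,0,0],"grip":0},{"translation":[0,0,-10],"twist":[0,0,0],"grip":0},{"translation":[15,0,0],"twist":[0,0,0],"grip":0},{"translation":[15,0,0],"twist":[0,0,0],"grip":0},{"translation":[10,0,0],"twist":[0,0,0],"grip":0},{"translation":[0,0,0],"twist":[0,0,0],"grip":0},{"translation":[0,0,0],"twist":[0,0,0],"grip":0},{"translation":[0,0,0],"twist":[0,0,0],"grip":0},{"translation":[0,0,0],"twist":[0,0,0],"grip":0}]'
python3 - <<'E'
from h import *
snap('wrist','w6');snap('top','t4'); snap('scene','s4')
for yy in range(262,269): print([float(round(px('t4',xx,yy)[2],3)) for xx in range(270,278)])
cv2.imwrite('pics/f.png',np.vstack([cv2.imread('pics/w6.png')[:300],cv2.imread('pics/s4.png')[120:400]]))
E
```

```text
t: 14.6
tool_pos: [0.5588, 0.0386, 0.2084]
orientation: [-3.039, 0.767, 0.017]
force: [0.0, 0.6, -0.2]
opening: 0.0468
t: 15.6
tool_pos: [0.5974, 0.0191, 0.2725]
orientation: [-3.036, 0.766, -0.002]
force: [0.2, -0.6, -1.0]
opening: 0.0463
[0.685, 0.685, 0.686, 0.685, 0.687, 0.685, 0.685, 0.687]
[0.685, 0.687, 0.684, 0.684, 0.686, 0.685, 0.686, 0.686]
[0.684, 0.685, 0.686, 0.687, 0.685, 0.685, 0.687, 0.685]
[0.685, 0.687, 0.685, 0.686, 0.686, 0.686, 0.685, 0.685]
[0.686, 0.687, 0.686, 0.687, 1.057, 0.686, 0.684, 0.687]
[0.686, 0.687, 0.685, 0.686, 0.687, 0.686, 0.686, 0.687]
[0.688, 0.688, 0.687, 0.686, 0.687, 0.685, 0.687, 0.687]
```

View pics/f.png

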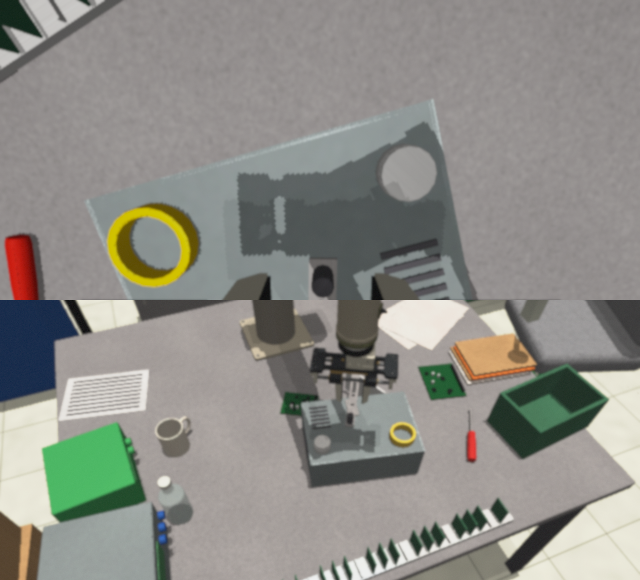

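The wrist view shows the released knob at (322,275), with the tape, tin and other things unmoved. A depth check of the bar follows before handing in.

Run:
```python
from h import *
for v in range(262,440,8): print(v,[(px('w6',u,v)*1000).round(0).astype(int).tolist() for u in (318,322,326)])
for n in ('scene','top'):
    f={'scene':('scene0','s4'),'top':('top0','t4')}[n]
    a,b=[cv2.imread(f'pics/{x}.png').astype(int) for x in f]
    m=(abs(a-b).sum(2)>120).astype(np.uint8); k,_,st,_=cv2.connectedComponentsWithStats(m)
    print(n,[s.tolist() for s in st[1:] if s[4]>60])
```

```text
262 [[570, 39, 131], [568, 36, 132], [566, 33, 131]]
270 [[568, 39, 147], [567, 36, 149], [565, 34, 146]]
278 [[567, 40, 163], [566, 37, 163], [565, 34, 163]]
286 [[562, 43, 164], [560, 40, 163], [559, 37, 163]]
294 [[556, 46, 164], [555, 43, 164], [553, 40, 164]]
302 [[534, 58, 123], [532, 55, 123], [530, 52, 123]]
310 [[530, 60, 131], [528, 57, 130], [527, 54, 131]]
318 [[524, 64, 132], [522, 61, 132], [520, 58, 131]]
326 [[517, 67, 132], [516, 64, 132], [514, 61, 132]]
334 [[509, 72, 130], [509, 68, 132], [507, 65, 132]]
342 [[624, 5, 371], [624, 4, 372], [624, 3, 372]]
350 [[624, 5, 373], [623, 4, 373], [623, 4, 373]]
358 [[623, 6, 374], [623, 5, 374], [622, 4, 374]]
366 [[622, 6, 375], [621, 6, 374], [621, 5, 375]]
374 [[620, 7, 374], [620, 6, 375], [620, 5, 375]]
382 [[467, 95, 132], [465, 91, 132], [464, 88, 133]]
390 [[384, 141, 17], [371, 143, -1], [456, 92, 131]]
398 [[384, 141, 32], [378, 139, 26], [448, 96, 131]]
406 [[384, 141, 47], [378, 138, 41], [441, 100, 133]]
414 [[384, 140, 60], [380, 138, 57], [432, 105, 131]]
422 [[428, 115, 132], [427, 112, 132], [424, 109, 131
[... 176 characters left out ...]
6, 0, 25, 14, 201], [199, 0, 16, 8, 79], [246, 0, 47, 43, 1295], [292, 0, 116, 91, 4788], [42, 2, 29, 16, 249], [5, 8, 50, 15, 392], [0, 11, 48, 48, 1224], [94, 10, 59, 48, 1477], [80, 17, 19, 32, 346], [66, 21, 20, 31, 348], [51, 25, 20, 30, 349], [42, 30, 14, 27, 158], [235, 51, 20, 31, 337], [34, 64, 49, 88, 597], [274, 82, 135, 136, 7678], [292, 101, 31, 28, 591], [59, 104, 11, 16, 107], [54, 119, 57, 73, 1199], [294, 133, 33, 30, 808], [58, 139, 15, 12, 112], [76, 159, 195, 94, 4851], [302, 170, 9, 12, 61], [301, 218, 75, 61, 1881], [286, 234, 19, 56, 308]]
top [[165, 25, 475, 455, 55246], [331, 243, 25, 93, 705], [270, 255, 10, 20, 97], [290, 316, 26, 47, 657], [317, 362, 24, 49, 856]]
```

The bar's top is at 131–132 mm along its whole length and the knob top is at 163–164 mm, so the bar lies level. The gripper is well clear.

```bash
python3 -c "
from plant import robot
print(robot.close_job())"
```

```text
the job is handed in; nothing more can be done
None
```

The stay now sits with its middle hole over the pin, lying level and holding the door open about 0.89 rad. That angle comes from the linkage geometry, not a direct measurement. I handed the job in at about 16 s of the 64 s allowed.

I gripped the knob, tilted the bar up about 0.23 rad off the pin and drew the door open with it. I then lowered the bar over the pin with only a 3–4 N grip, let go and moved the gripper clear.

**Last checks**
- **Seating:** just before release, the top camera's depth showed the pin standing about 6 mm above the bar's surface inside the middle hole. I could not see that hole again after release, because the arm hid it from the top camera.
- **Level:** after release, the wrist camera's depth put the bar's top at 131–132 mm along its length and the knob's top at 163–164 mm, as they should be for a level bar.
- **Force:** the tool force stayed under about 2.5 N in every reading, but I only read it at the end of each move. The force on the pin itself can't be read.
- **Other objects:** the tape and tin showed no visible movement, and neither did the mug, bottle, screwdriver or boards. I judged this by eye only, because the image comparison was swamped by the arm and its shadow.

**Disagreement:** the top and wrist cameras differed by 3–4 mm on where things were. The tool's own position agreed with the wrist camera, so I relied on that one. At the end the knob was 1.5 mm short of the position I had calculated, along the bar.

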